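Send the deep cell strip over the rocker chute to the wash

ROBOT

A 6-joint arm with a two-finger parallel gripper is mounted at the origin on the work surface. World frame = base frame: x ahead of the robot, y to its left, z up, the work surface at z = 0. Lengths are in m, angles in degrees, forces in N, time in s.
With the tool pointing down it reaches from about 0.35 to 0.725 m from the base axis. Payload 6 kg.
Tool frame: the origin (TCP) lies midway between the tips of the shut fingers; the grasp point (between the pads) lies 19 mm behind it; z points along the fingers, y is the direction in which the jaws open and shut (so a half turn about z gives the same grasp; the last joint's range is limited). The gripper opens to 85 mm and grips with 20 to 120 N. Pads are 22 mm wide; open, the fingers measure 114 mm over their backs; the gripper's body (76 mm by 85 mm) begins 54 mm behind the grasp point. The pads swing forward as they close: fully open they stand 13 mm farther back than shut.
Start: joints at [95.896, 2.303, 4.859, 0, -92.561, -19.12], TCP at [0.137, 0.584, 0.231] pointing down, gripper open.
Joint ranges: [-146.85, 146.85], [-73.84, 115.35], [-62.03, 85.46], [-188.31, 113.3], [-161.28, -10.13], [-171.36, 171.36]. Speed limits (degrees/s): [147.25, 147.25, 172.46, 180, 180, 180].

INTERFACE

Orientations are given as [roll, pitch, yaw] about the fixed x, y, z axes, in that order (R = Rz(yaw) Ry(pitch) Rx(roll)).
In Python, from bench import robot gives the robot as it stands.
- The arm moves only by the tool arm_command, never from a script. Its arguments are lists of equal length, an entry for each row: "rotation": the turn, a rotation vector about the tool's x, y, z in rad, a list of three; "delta_pos": the shift along the tool's x, y, z in cm, a list of three; "grip": the opening, from 0 (shut) to 1 (fully open). A call has 1 to 8 rows; each row shifts and turns the commanded pose from where the row before left it, along the tool's axes as they then stand; what a row does not reach is not made up. A row lasts 1/8 s, in which the tool goes at most 62.5 mm and 10.7 degrees, less where a joint would pass 70% of its speed; a pose out of reach is approached as far as the arm can. A call with a gripper value outside its range is refused whole. The fingers move at their own pace and stop on an object; the grip force is fixed at half the most. Time passes only in rows, so rows that do not move let the fingers close. It gives the time, the measured TCP pose, the force and the opening at its end, in the units of the state.
- robot.get_obs(): the state, without advancing time (a new reading comes with each control period).
- robot.read_camera(name): name is "scene" or "top" or "wrist"; returns a dict with "pixels" (400x640x3 uint8, red, green, blue), "depth" (400x640 float32, m along the optical axis (not along the pixel's ray), 0 where there is no reading), "fx", "fy", "cx", "cy" (pixels), "R" (3x3) and "t" (3): a world point X has camera coordinates R X + t; the wrist camera has in their place "tool_from_camera" (4x4, takes a point from camera to tool coordinates, whose origin is the TCP and whose axes are the flange's). Camera axes: x right, y down, z forward; pixel columns grow to the right and rows downward; lengths in m; the calibration is good to about 2 mm. A picture is of the moment at which its call begins: read the wrist's pose just before it.
- robot.sign_off(): hands the job in, once; it reports no verdict.
The state is a dict: "time_s": time; "qpos": joint angles; "qd": joint speeds; "joint_torque": joint torques, N m; "ee_pos": TCP position; "orientation": TCP orientation; "wrist_force": force on the tool from outside, world axes, zero at the start; "ft_torque": the same for the moment, N m; "finger_gap": finger opening in m.
Only numpy, scipy, OpenCV 4.12 (cv2) and the standard library are available. Lean on these libraries where they do the work, as an engineer would, in place of code of your own. Each camera call takes 0.05 s, during which the arm holds its last target.

TASK

Two black seedling cell strips lean in the sloping wooden rack: send the deeper (taller) one over the rocker chute to the washing side. Lift it out, set it down gently on the level tray, upright and lengthwise, its middle over the loading spot ahead of the axle, and let go so that its own weight tips the tray and it slides down the run-out to the end stop. Do not push the chute with the robot, and leave the shallow strip and the other things on the bench as they are.

Things in the scene. Friction and masses are not known exactly. Their poses are not given: they have to be found in the camera images.
- deep_center (a point): Centre of the deep cell strip, the one to send: rigid black plastic row of three square open-topped cells, 44 mm thick (its x), 124 long (y), 110 high (z, to the open top), 0.2 to 0.3 kg; flat walls, rim 1.5 mm proud at the top. It starts in either bay, leaning 0.5 rad with its top towards the robot: pinch it across the 44 mm, above the rack's cleat, coming along its own z axis.
- shallow_center (a point): Centre (half-way up) of the shallow cell strip: the same strip but only 70 mm high. It leans in the other bay and stays there.
- rack: Wooden draining rack, 310 mm wide (y), 150 deep (x), floor raked 0.5 rad, rising away from the robot. Origin on the bench below the middle of the floor. Strips stand square to the floor in two bays (feet at x 0, y +75 or -75, z 75 mm), front wall against a cleat 40 mm high; fins beside the bays 28 mm high, both measured square to the floor.
- chute: Fixed steel stand of the rocker chute, 170 mm wide (x), about 540 long (y). Origin on the bench below the axle (along x, 185 mm up); work runs to its own -y. Cheek plates at x +-68 mm reach 200 mm high. Run-out from 145 mm past the axle: trough 104 mm wide inside, slippery pale bed sloping down 0.32 rad to -y, walls 27 mm, rubber-faced end stop 75 mm high at about y -415.
- rocker (a joint): Angle of the rocker tray about its axle, rad: 0 level, at rest on its stop; 0.40 fully tipped, tail at the run-out. A counterweight holds it level with 0.05 N m, so about 1 N on the loading spot already tips it; lightly damped. It swings back level by itself when the strip has left.
- load_spot (a point): Loading spot: a point on the tray's slippery pale bed, midway between the side walls, 65 mm ahead of the axle, 199 mm above the bench when level. Axes: y along the tray (work leaves to -y), z up from the bed. Tray 90 mm wide inside, walls 18 mm high; back lip 26 mm high, 98 mm behind the spot; open tail 110 mm ahead. A strip with its middle over 30 mm ahead of the axle tips it.
- runout_end (a point): A point on the bed of the run-out, on its centre line, straight below the centre of a strip that has come to rest against the end stop (365 mm past the axle, 56 mm above the bench).
- basin: Bystander: grey plastic basin, 260 mm across, 95 mm high; origin under its middle.
- pots: Bystander: black round plant pots nested in a stack, 88 mm across, 106 mm high; origin under its middle.
- bottle: Bystander: white plastic bottle, 68 mm across, 190 mm high; origin under its middle.
- claypot: Bystander: clay pot, 106 mm across, 85 mm high; origin under its middle.
- brush: Bystander: hand brush lying on the bench.

How it is judged:
By the outcome, as a careful person would: the job done as asked, in the order asked, and still so for the second after the job is handed in, with the robot touching nothing.
It also fails if it takes over 32 s, if anything falls off the work surface, if the arm or the gripper's body presses on something with over 40 N, if the wrist force passes 120 N, or if a joint passes its speed limit or range.

## Working session

There is one attempt and no reset: what is moved stays moved. The work goes in short steps, Python scripts to look and compute and a tool call to move; the robot and the scene stay as the last step left them, time stands still between calls to the robot, and variables do not carry over. Pictures are saved under pics/ and viewed, and the job is handed in when it is done.

Besides the shell and the picture viewer there is one more tool, called after ">>>" by a JSON object that holds its "method" and its "body". arm_command: Moves the arm, as the interface text tells. Its arguments: {"type":"object","properties":{"rotation":{"type":"array"},"delta_pos":{"type":"array"},"grip":{"type":"array"}},"required":["rotation","delta_pos","grip"]}

```bash
mkdir -p pics; ls; python3 - <<'E'
from bench import robot
import cv2,numpy as np,pickle
print(robot.get_obs())
for n in ["scene","top"]:
    c=robot.read_camera(n); pickle.dump(c,open(n+'.pkl','wb'))
    cv2.imwrite(f'pics/{n}0.png',c["pixels"][:,:,::-1])
    print(n,c["fx"],c["fy"],c["cx"],c["cy"],c["R"],c["t"], -np.array(c["R"]).T@c["t"])
E
```

```text
pics
{'time_s': 0.0, 'qpos': array([ 9.58971751e+01,  2.33871272e+00,  4.80181132e+00, -2.33880690e-02,
       -9.25616305e+01, -1.91182535e+01]), 'qd': array([ 0.00898166, -0.01938212,  0.04554987, -0.07233594,  0.02164561,
       -0.04831424]), 'joint_torque': array([-3.20386598e-04, -3.68201351e+01,  3.47419810e+01,  6.93243340e+00,
       -5.27233628e-03,  2.02677917e-06]), 'ee_pos': array([0.13710327, 0.58379226, 0.23028424]), 'orientation': array([ 1.79899250e+02, -1.01932979e-02, -1.32200442e+01]), 'wrist_force': array([ 0.63994685, -0.06834517, -0.09921204]), 'ft_torque': array([ 0.02483117,  0.02559618, -0.01275364]), 'finger_gap': 0.08531431243046189}
scene 396.3392853121302 396.3392853121302 321.26562635225446 202.3076343521288 [[ 0.60297162  0.79757188 -0.01744487]
 [ 0.56961901 -0.44574104 -0.69054262]
 [-0.55853327  0.40644067 -0.7230813 ]] [-0.26159898 -0.23723937  1.50916414] [ 1.1357912  -0.51048902  0.9228609 ]
top 419.0061229681711 419.0061229681711 316.68943423496773 205.47703730677725 [[-0.02645589 -0.99964592 -0.00284973]
 [-0.98365899  0.02654044 -0.17807471]
 [ 0.17808729 -0.00190797 -0.98401284]] [-0.07912203  0.55721605  1.42501409] [ 0.29224043 -0.09116389  1.50123278]
```

View pics/scene0.png

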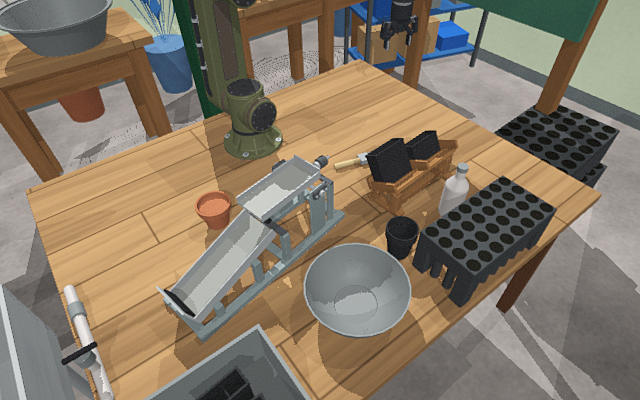

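View pics/top0.png

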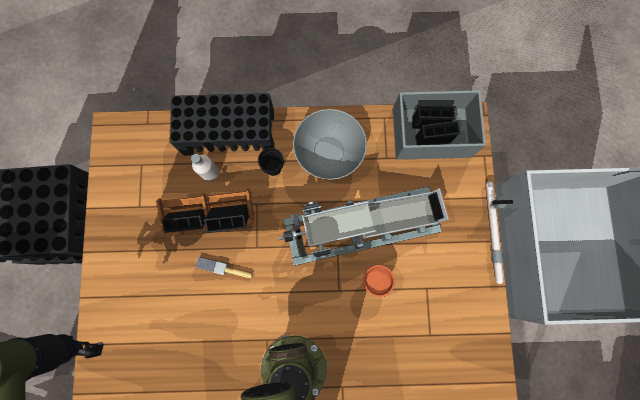

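The scene view shows the taller strip at about (388,160), which is the right-hand bay in the top view at (227,217). The chute runs to the right in the top view, with its tray at about (330,225) and its end stop at about (440,205). Next I'll enlarge these areas and measure them.

```bash
cat > h.py <<'E'
import numpy as np,pickle,cv2
def load(n): return pickle.load(open(n+'.pkl','rb'))
def cloud(c):
    d=c["depth"];v,u=np.mgrid[:400,:640]
    P=np.stack([(u-c["cx"])/c["fx"]*d,(v-c["cy"])/c["fy"]*d,d],-1)
    W=(P-np.array(c["t"]))@np.array(c["R"])
    W[d==0]=np.nan
    return W
E
python3 - <<'E'
from h import *
t=load('top')["pixels"][:,:,::-1];s=load('scene')["pixels"][:,:,::-1]
cv2.imwrite('pics/tc1.png',cv2.resize(t[180:275,150:270],(760,600),interpolation=cv2.INTER_CUBIC))
cv2.imwrite('pics/tc2.png',cv2.resize(t[175:275,270:460],(798,420),interpolation=cv2.INTER_CUBIC))
cv2.imwrite('pics/sc1.png',cv2.resize(s[120:220,350:470],(720,600),interpolation=cv2.INTER_CUBIC))
cv2.imwrite('pics/sc2.png',cv2.resize(s[140:345,150:350],(585,600),interpolation=cv2.INTER_CUBIC))
E
```

```text
(no output)
```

View pics/tc1.png

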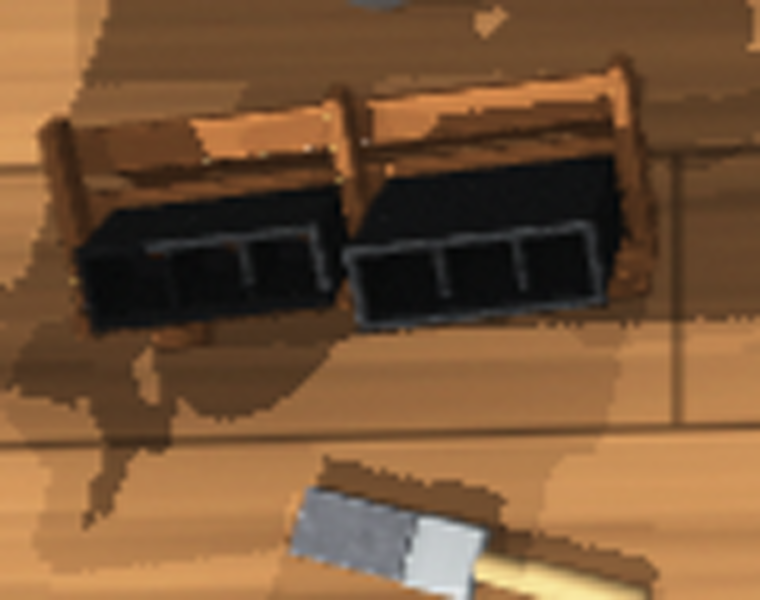

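View pics/tc2.png

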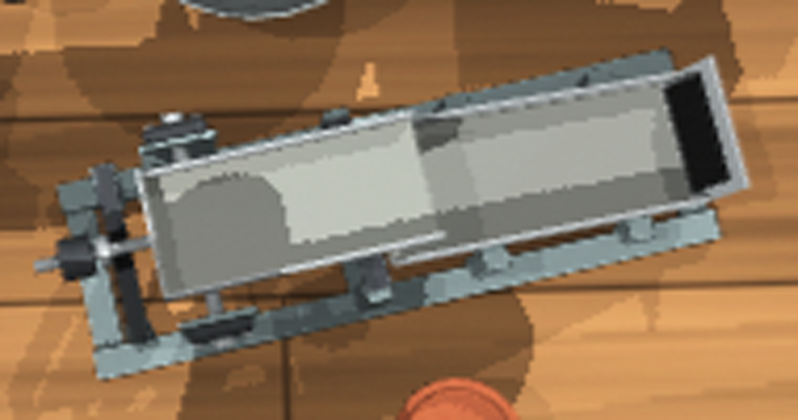

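View pics/sc1.png

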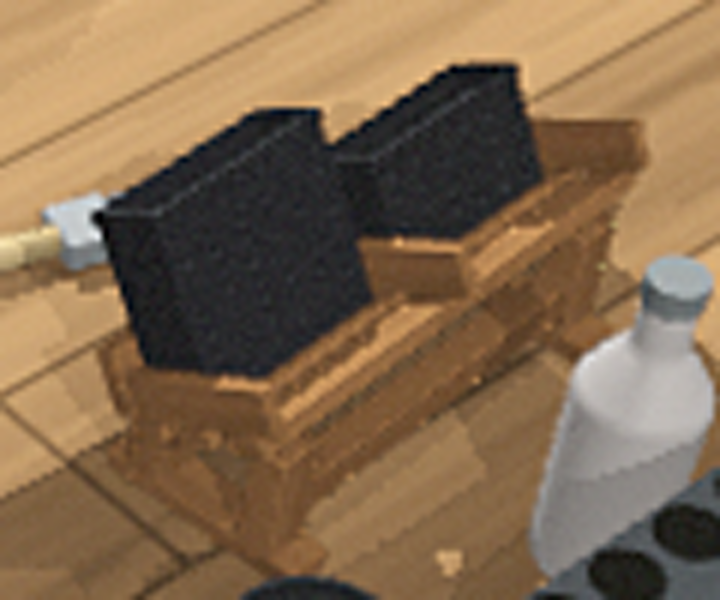

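View pics/sc2.png

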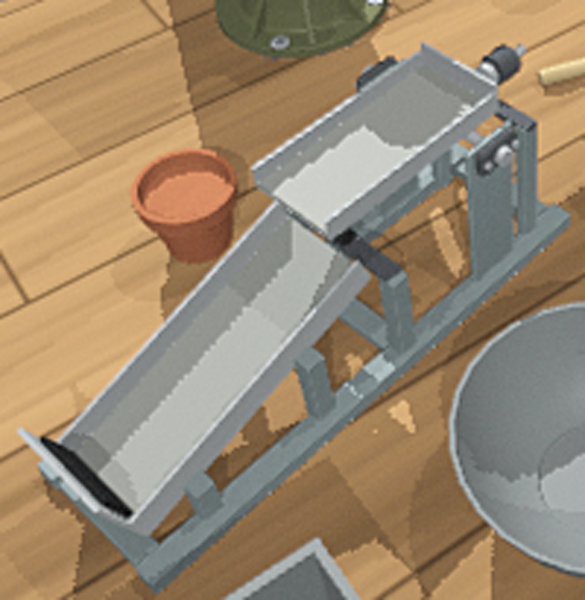

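```bash
python3 - <<'E'
from h import *
for n,(r0,r1,c0,c1) in [('scene',(130,190,360,415)),('top',(195,235,200,255))]:
    c=load(n);W=cloud(c);im=c["pixels"].astype(int)
    # normals on smooth 
    N=np.zeros_like(W)
    m=np.zeros((400,640),bool);m[r0:r1,c0:c1]=(im.max(2)<75)[r0:r1,c0:c1]
    print(n,m.sum())
    P=W[m];P=P[np.isfinite(P).all(1)&(P[:,2]>0.05)]
    print(P.min(0),P.max(0))
    # sequential RANSAC planes
    rng=np.random.default_rng(0);Q=P.copy()
    for k in range(4):
        best=None
        for i in range(1500):
            a,b,d=Q[rng.choice(len(Q),3,False)]
            nn=np.cross(b-a,d-a);l=np.linalg.norm(nn)
            if l<1e-4: continue
            nn/=l; inl=abs((Q-a)@nn)<0.002
            if best is None or inl.sum()>best.sum(): best=inl
        I=Q[best];ce=I.mean(0);nn=np.linalg.svd(I-ce)[2][2]
        print(k,len(I),'c',ce.round(4),'n',nn.round(3),'min',I.min(0).round(3),'max',I.max(0).round(3),'std',((I-ce)@nn).std().round(5))
        Q=Q[~best]
        if len(Q)<60:break
E
```

```text
scene 1598
[0.46232297 0.13644311 0.0840544 ] [0.55856184 0.3512699  0.18460462]
0 799 c [0.5284 0.2078 0.1354] n [0.868 0.083 0.49 ] min [0.497 0.143 0.084] max [0.559 0.303 0.182] std 0.00108
1 220 c [0.5103 0.1442 0.1329] n [ 0.099 -0.995 -0.001] min [0.47  0.139 0.087] max [0.551 0.149 0.179] std 0.00096
2 164 c [0.5274 0.227  0.1395] n [-0.869 -0.087 -0.487] min [0.501 0.144 0.09 ] max [0.558 0.305 0.185] std 0.00076
3 126 c [0.4735 0.2405 0.1466] n [0.869 0.074 0.489] min [0.463 0.153 0.113] max [0.485 0.351 0.163] std 0.00111
top 1300
[0.45803672 0.12580837 0.05044221] [0.58932855 0.31564261 0.18842579]
0 424 c [0.5274 0.2095 0.1359] n [-0.869 -0.074 -0.49 ] min [0.495 0.13  0.082] max [0.561 0.306 0.188] std 0.00091
1 309 c [0.4864 0.2058 0.1271] n [-0.867 -0.08  -0.491] min [0.46  0.128 0.059] max [0.533 0.293 0.168] std 0.00095
2 73 c [0.5156 0.1438 0.1223] n [ 0.075 -0.997 -0.003] min [0.471 0.139 0.063] max [0.572 0.15  0.18 ] std 0.00069
3 68 c [0.505  0.2281 0.1208] n [0.666 0.087 0.741] min [0.458 0.129 0.05 ] max [0.584 0.295 0.165] std 0.00108
```

```bash
python3 - <<'E'
from h import *
# strip
nx=np.array([.8685,.080,.489]);nx/=np.linalg.norm(nx)
yaw=np.deg2rad(5.2);
for yawd in (4.8,5.2,5.6):
  yaw=np.deg2rad(yawd);c,s=np.cos(yaw),np.sin(yaw);L=.505
  X=np.array([np.cos(L)*c,np.cos(L)*s,np.sin(L)]);Y=np.array([-s,c,0]);Z=np.cross(X,Y)
  B=np.stack([X,Y,Z])
  for n,(r0,r1,c0,c1) in [('scene',(130,190,360,415)),('top',(195,235,200,255))]:
    k=load(n);W=cloud(k);im=k["pixels"].astype(int)
    m=np.zeros((400,640),bool);m[r0:r1,c0:c1]=(im.max(2)<75)[r0:r1,c0:c1]
    P=W[m];P=P[np.isfinite(P).all(1)&(P[:,2]>0.05)]
    q=P@B.T
    c0_=np.array([.5279,.2085,.1357])@B.T
    f=(abs(q[:,0]-c0_[0])<.003)&(q[:,1]<c0_[1]+.1)&(q[:,1]>c0_[1]-.1)
    e=abs(q[:,1]-np.array([.5103,.1442,.1329])@Y)<.004
    print(yawd,n,'face x',np.median(q[f,0]).round(4),'endy',np.median(q[e,1]).round(4),'face y range',np.percentile(q[f,1],[1,5,50,95,99]).round(4),'z',np.percentile(q[f,2],[1,98,99.5]).round(4), 'slope', np.polyfit(q[f,1],q[f,0],1)[0].round(4),np.polyfit(q[f,2],q[f,0],1)[0].round(4),np.polyfit(q[e,0],q[e,1],1)[0].round(4))
# chute
W=cloud(load('top'));S=cloud(load('scene'))
for nm,V in(('top',W),('scene',S)):
  box=(V[...,0]>.2)&(V[...,0]<.6)&(V[...,1]<.1)&(V[...,1]>-.5)
  h=V[box];b=h[(abs(h[:,2]-.199)<.004)][:,:2].astype(np.float32)
  print(nm,len(b),cv2.minAreaRect(b), 'z med',np.median(h[abs(h[:,2]-.199)<.004][:,2]))
  np.save(nm+'_ch.npy',h)
E
```

```text
4.8 scene face x 0.5416 endy 0.101 face y range [0.101  0.1055 0.1628 0.222  0.2531] z [-0.2003 -0.094  -0.0926] slope -0.0015 -0.0045 0.0253
4.8 top face x 0.541 endy 0.1003 face y range [0.1001 0.1046 0.1633 0.2221 0.2526] z [-0.2043 -0.0896 -0.088 ] slope -0.0026 -0.0056 0.0327
5.2 scene face x 0.5426 endy 0.0973 face y range [0.0971 0.1017 0.1592 0.2183 0.2493] z [-0.2009 -0.0947 -0.0932] slope 0.0029 -0.0044 0.0204
5.2 top face x 0.542 endy 0.0966 face y range [0.0964 0.1009 0.1604 0.2195 0.2487] z [-0.205  -0.0902 -0.0885] slope 0.0019 -0.0055 0.0261
5.6 scene face x 0.5436 endy 0.0937 face y range [0.0934 0.0989 0.1549 0.2147 0.245 ] z [-0.2015 -0.0952 -0.0936] slope 0.0064 -0.0047 0.0142
5.6 top face x 0.543 endy 0.093 face y range [0.0929 0.0976 0.157  0.2157 0.2448] z [-0.2057 -0.0909 -0.0889] slope 0.0077 -0.006 0.0195
top 1837 ((0.4514254331588745, -0.1272270828485489), (0.28125816583633423, 0.1728273630142212), 87.3328857421875) z med 0.1989759900355353
scene 2013 ((0.46554386615753174, -0.12476472556591034), (0.16323909163475037, 0.28301379084587097), 15.454116821289062) z med 0.19777104439419343
```

```bash
python3 - <<'E'
from h import *
for nm in('top','scene'):
  c=load(nm);V=cloud(c);im=c["pixels"].astype(int)
  box=(V[...,0]>.25)&(V[...,0]<.6)&(V[...,1]<.1)&(V[...,1]>-.5)
  m=box&(abs(V[...,2]-.199)<.004)&((im.max(2)-im.min(2))<25)
  m=cv2.morphologyEx(m.astype(np.uint8),cv2.MORPH_OPEN,np.ones((3,3)))
  n,l,st,_=cv2.connectedComponentsWithStats(m);k=1+st[1:,4].argmax()
  b=V[l==k];print(nm,len(b),cv2.minAreaRect(b[:,:2].astype(np.float32)),'z',np.median(b[:,2]))
  # run-out bed: ransac plane
  h=V[box&(V[...,2]>.03)&(V[...,2]<.19)&(V[...,1]<-.15)];rng=np.random.default_rng(1);best=None
  for i in range(1500):
    a,bb,d=h[rng.choice(len(h),3,False)];nn=np.cross(bb-a,d-a);L=np.linalg.norm(nn)
    if L<1e-4:continue
    nn/=L;
    if abs(nn[2])<.8: continue
    I=abs((h-a)@nn)<.0025
    if best is None or I.sum()>best.sum():best=I
  I=h[best];ce=I.mean(0);nn=np.linalg.svd(I-ce)[2][2];nn*=np.sign(nn[2])
  print(' runout',len(I),ce.round(4),nn.round(4),'slope',np.arccos(nn[2]).round(3),'downdir deg',np.rad2deg(np.arctan2(nn[1],nn[0])).round(2), cv2.minAreaRect(I[:,:2].astype(np.float32)))
E
```

```text
top 1196 ((0.46865078806877136, -0.16072815656661987), (0.08860877901315689, 0.20524127781391144), 11.16122817993164) z 0.1990319226586272
 runout 1235 [ 0.5096 -0.3792  0.0795] [ 0.0758 -0.3038  0.9497] slope 0.318 downdir deg -75.99 ((0.506669282913208, -0.35556548833847046), (0.145663782954216, 0.2870827317237854), 11.293461799621582)
scene 1662 ((0.46166783571243286, -0.160486102104187), (0.0818631649017334, 0.21007689833641052), 12.228996276855469) z 0.1977566440557278
 runout 2966 [ 0.5053 -0.3665  0.0823] [ 0.0719 -0.3022  0.9505] slope 0.316 downdir deg -76.62 ((0.5163057446479797, -0.3518199324607849), (0.12794670462608337, 0.29237931966781616), 11.633426666259766)
```

```bash
python3 - <<'E'
from h import *
th=np.deg2rad(12);u=np.array([np.sin(th),-np.cos(th)]);v=np.array([np.cos(th),np.sin(th)])
for nm in('top','scene'):
  c=load(nm);V=cloud(c);im=c["pixels"].astype(int)
  box=(V[...,0]>.25)&(V[...,0]<.62)&(V[...,1]<.1)&(V[...,1]>-.5)&((im.max(2)-im.min(2))<30)
  for lab,zz in (('bed',(.194,.204)),('wall',(.207,.224))):
    p=V[box&(V[...,2]>zz[0])&(V[...,2]<zz[1])][:,:2];a=p@u;b=p@v
    o=[]
    for s in np.arange(-.06,.4,.012):
      m=(a>=s)&(a<s+.012)
      if m.sum()>3:o.append((round(s+.006,3),*np.percentile(b[m],[2,50,98]).round(4),int(m.sum())))
    print(nm,lab);[print('  ',*x) for x in o]
# stop / runout walls: all points upper envelope
E
```

```text
top bed
   0.078 0.4111 0.4237 0.4352 13
   0.09 0.4118 0.4236 0.4374 31
   0.102 0.415 0.4246 0.4372 18
   0.114 0.4175 0.427 0.4347 12
   0.15 0.3583 0.4201 0.4704 52
   0.162 0.3458 0.4258 0.5025 128
   0.174 0.3431 0.4227 0.5052 146
   0.186 0.3431 0.4268 0.5054 142
   0.198 0.346 0.4291 0.5039 140
   0.21 0.3582 0.4283 0.4993 120
   0.222 0.3823 0.4234 0.4684 100
   0.234 0.382 0.4243 0.4666 99
   0.246 0.3821 0.425 0.4688 102
   0.258 0.3829 0.4239 0.4665 101
   0.27 0.383 0.4243 0.4663 102
   0.282 0.3815 0.423 0.4669 100
   0.294 0.3814 0.4221 0.467 102
   0.306 0.3826 0.4247 0.4657 100
   0.318 0.3827 0.4252 0.4672 101
   0.33 0.3816 0.4212 0.4673 104
   0.342 0.382 0.423 0.4659 103
   0.354 0.3806 0.4254 0.4678 86
top wall
   0.15 0.3772 0.4342 0.4709 16
   0.162 0.3768 0.4249 0.4724 12
   0.174 0.377 0.4569 0.4724 10
   0.186 0.3769 0.4693 0.4729 11
   0.198 0.3767 0.4689 0.4716 11
   0.21 0.3765 0.4693 0.4718 10
   0.222 0.3761 0.4295 0.4713 11
   0.234 0.3761 0.4237 0.4722 12
   0.246 0.3761 0.4687 0.4715 11
   0.258 0.376 0.4688 0.4719 12
   0.27 0.3759 0.4233 0.4709 10
[... 860 characters left out ...]
 121
   0.33 0.3786 0.4203 0.4723 122
   0.342 0.379 0.4212 0.4726 124
   0.354 0.3783 0.4218 0.4717 127
scene wall
   0.15 0.3814 0.4268 0.4742 134
   0.162 0.379 0.384 0.4759 22
   0.174 0.378 0.382 0.4753 21
   0.186 0.3787 0.4729 0.4757 24
   0.198 0.3791 0.3823 0.4753 22
   0.21 0.3773 0.4725 0.4758 22
   0.222 0.3775 0.3834 0.4756 29
   0.234 0.3768 0.4677 0.4752 23
   0.246 0.3783 0.4707 0.4749 24
   0.258 0.3772 0.3815 0.4748 24
   0.27 0.3775 0.3818 0.4741 25
   0.282 0.3772 0.4706 0.4737 25
   0.294 0.3776 0.3814 0.4748 28
   0.306 0.3769 0.4708 0.4745 28
   0.318 0.3764 0.4688 0.473 27
   0.33 0.3763 0.3814 0.4736 28
   0.342 0.3763 0.4693 0.4735 30
   0.354 0.3752 0.381 0.4726 27
```

```bash
python3 - <<'E'
from h import *
th=np.deg2rad(11.5);u=np.array([np.sin(th),-np.cos(th)]);v=np.array([np.cos(th),np.sin(th)])
print(u,v)
for nm in('top','scene'):
  c=load(nm);V=cloud(c);im=c["pixels"].astype(int)
  box=(V[...,0]>.25)&(V[...,0]<.62)&(V[...,1]<.1)&(V[...,1]>-.55)&((im.max(2)-im.min(2))<30)
  P=V[box];a=P[:,:2]@u;b=P[:,:2]@v;z=P[:,2]
  mid=(abs(b-.427)<.03)
  bed=mid&(abs(z-.199)<.004)&(a>.13);print(nm,'bed s',np.percentile(a[bed],[.3,1,99,99.7]))
  lip=mid&(z>.215)&(z<.232)&(a>.1)&(a<.2);print(' lip',np.percentile(a[lip],[2,50,98]).round(4),lip.sum(), 'z',z[lip].max())
  for sg in(1,-1):
    ch=(abs(b-.427-sg*.075)<.015)&(z>.190)&(z<.206);print(' cheek',np.percentile(a[ch],[2,50,98]).round(4),np.percentile(b[ch],[5,50,95]).round(4))
  w=mid&(a>.5)&(z>.09);print(' stop',np.percentile(a[w],[2,50,98]).round(4) if w.any() else None)
  # centreline of bed
  e=[]
  for s in np.arange(.225,.35,.01):
    m=(a>=s)&(a<s+.01)&(abs(z-.199)<.005);e.append((s+.005,*np.percentile(b[m],[2,98])))
  e=np.array(e);print(' edges',np.polyfit(e[:,0]-.25,e[:,1],1),np.polyfit(e[:,0]-.25,e[:,2],1))
  # runout outer top walls
  e=[]
  for s in np.arange(.38,.56,.015):
    zb=.056+np.tan(.32)*(.187+.365-s-.0075)
    m=(a>=s)&(a<s+.015)&(z>zb+.018)&(z<zb+.036);
    if m.sum()>4:e.append((s+.0075,b[m].min(),b[m].max()))
  e=np.array(e);print(' ro',len(e),np.polyfit(e[:,0]-.46,e[:,1],1),np.polyfit(e[:,0]-.46,e[:,2],1))
E
```

```text
[ 0.19936793 -0.9799247 ] [0.9799247  0.19936793]
top bed s [0.14704362 0.1487532  0.35201942 0.35305878]
 lip [0.1442 0.1453 0.1464] 14 z 0.23098115210971085
 cheek [0.1542 0.1784 0.2039] [0.4918 0.4999 0.5119]
 cheek [0.1532 0.1804 0.2041] [0.342  0.3516 0.3604]
 stop [0.6007 0.6106 0.6186]
 edges [-0.00308211  0.38482565] [0.00164611 0.46938079]
 ro 13 [-0.00355278  0.37074638] [-0.00313056  0.48008682]
scene bed s [0.1452353  0.14611238 0.35250219 0.35307765]
 lip [0.1438 0.1459 0.1482] 53 z 0.2258733355822769
 cheek [0.1557 0.1825 0.2083] [0.4943 0.5054 0.5117]
 cheek [0.1542 0.181  0.2052] [0.3413 0.3543 0.362 ]
 stop [0.6017 0.61   0.6183]
 edges [0.00330539 0.38159089] [-0.00241381  0.4756278 ]
 ro 13 [-0.00105578  0.37162176] [-0.00394717  0.48314649]
```

```bash
cat >> h.py <<'E'
from scipy.spatial.transform import Rotation as Ro
def pose(o): return np.array(o["ee_pos"]),Ro.from_euler('xyz',o["orientation"],degrees=True)
def strip(yawd,L,y=1):
    yaw=np.deg2rad(yawd);c,s=np.cos(yaw),np.sin(yaw)
    X=np.array([np.cos(L)*c,np.cos(L)*s,np.sin(L)]);Y=np.array([-s,c,0]);Z=np.cross(X,Y)
    return X,Y,Z
def toolR(X,Y,Z): return Ro.from_matrix(np.stack([-Y,-X,-Z],1))
def plan(p,R,pt,Rt,N=None):
    rv=(R.inv()*Rt).as_rotvec()
    n=int(np.ceil(max(np.linalg.norm(rv)/.17,np.linalg.norm(pt-p)/.05,1)))
    N=N or n
    r=(rv/N).round(3);rot=[];d=[];Rc=R;pc=p.copy()
    for i in range(N):
        dp=Rc.inv().apply((pt-pc)/(N-i));dp=(dp*100).round(1)
        rot.append(r.tolist());d.append(dp.tolist())
        pc=pc+Rc.apply(dp/100);Rc=Rc*Ro.from_rotvec(r)
    print('N',N,'rotvec',rv.round(3),'dist',np.linalg.norm(pt-p).round(4));print(rot);print(d)
    return pc,Rc
X,Y,Z=strip(5.0,.5); C=.520*X+.161*Y-.145*Z; RG=toolR(X,Y,Z)
E
python3 - <<'E'
from h import *
from bench import robot
p,R=pose(robot.get_obs());print(C)
plan(p,R,C+Z*.135,RG)
E
```

```text
[0.50982651 0.20621903 0.12205181]
N 10 rotvec [0.434 0.312 1.225] dist 0.4919
[[0.043, 0.031, 0.123], [0.043, 0.031, 0.123], [0.043, 0.031, 0.123], [0.043, 0.031, 0.123], [0.043, 0.031, 0.123], [0.043, 0.031, 0.123], [0.043, 0.031, 0.123], [0.043, 0.031, 0.123], [0.043, 0.031, 0.123], [0.043, 0.031, 0.123]]
[[3.9, 3.0, -0.1], [4.2, 2.5, -0.1], [4.5, 2.0, -0.1], [4.7, 1.4, 0.0], [4.9, 0.8, 0.1], [4.9, 0.3, 0.3], [4.9, -0.3, 0.4], [4.8, -0.9, 0.6], [4.6, -1.5, 0.8], [4.4, -2.0, 1.0]]
```

>>> {"method": "arm_command", "body": {"rotation": [[0.043,0.031,0.123],[0.043,0.031,0.123],[0.043,0.031,0.123],[0.043,0.031,0.123],[0.043,0.031,0.123]], "delta_pos": [[3.9,3.0,-0.6],[4.2,2.5,-0.6],[4.5,2.0,-0.6],[4.7,1.4,-0.5],[4.9,0.8,-0.4]], "grip": [1,1,1,1,1]}}

```text
time_s: 0.72
ee_pos: [0.2903, 0.39, 0.2619]
orientation: [-165.7, -4.6, -49.5]
wrist_force: [0.7, -0.1, -0.8]
finger_gap: 0.0847
```

```bash
python3 - <<'E'
from h import *
from bench import robot
o=robot.get_obs();p,R=pose(o);print(p,o["qpos"].round(1))
plan(p,R,C+Z*.135,RG)
E
```

```text
[0.29034925 0.39000226 0.26194549] [ 87.4 -27.2 -22.9  13.5 -87.7 -46. ]
N 5 rotvec [0.217 0.155 0.606] dist 0.2457
[[0.043, 0.031, 0.121], [0.043, 0.031, 0.121], [0.043, 0.031, 0.121], [0.043, 0.031, 0.121], [0.043, 0.031, 0.121]]
[[4.8, 0.3, 0.8], [4.8, -0.2, 0.9], [4.7, -0.8, 1.1], [4.6, -1.3, 1.3], [4.4, -1.8, 1.4]]
```

>>> {"method": "arm_command", "body": {"rotation": [[0.043,0.031,0.121],[0.043,0.031,0.121],[0.043,0.031,0.121],[0.043,0.031,0.121],[0.043,0.031,0.121],[0,0,0]], "delta_pos": [[4.8,0.3,0.3],[4.8,-0.2,0.6],[4.7,-0.8,1.1],[4.6,-1.3,1.7],[4.4,-1.8,1.8],[0,0,0]], "grip": [1,1,1,1,1,1]}}

```text
time_s: 1.48
ee_pos: [0.4469, 0.1996, 0.2397]
orientation: [-151.6, -0.2, -85.0]
wrist_force: [-0.1, 0.3, 0.1]
finger_gap: 0.0859
```

```bash
python3 - <<'E'
from h import *
from bench import robot
o=robot.get_obs();p,R=pose(o);print(p,o["qpos"].round(1),o["time_s"])
c=robot.read_camera("wrist");c["p"]=p;c["R_"]=R.as_matrix();pickle.dump(c,open('w1.pkl','wb'))
cv2.imwrite('pics/w1.png',c["pixels"][:,:,::-1])
print(c["tool_from_camera"],c["fx"])
plan(p,R,C+Z*.135,RG)
E
```

```text
[0.44687433 0.1995626  0.23972483] [ 65.1 -41.1 -40.5  25.1 -77.  -62.8] 1.475
[[ 7.98636119e-04 -9.57667720e-01 -2.87874798e-01  7.36944821e-02]
 [ 9.99999673e-01  7.28530892e-04  3.50657094e-04  7.04456884e-04]
 [-1.26087296e-04 -2.87874984e-01  9.57667989e-01 -1.42915138e-01]
 [ 0.00000000e+00  0.00000000e+00  0.00000000e+00  1.00000000e+00]] 318.80066638248445
N 1 rotvec [ 0.004 -0.002  0.002] dist 0.002
[[0.004, -0.002, 0.002]]
[[-0.1, 0.1, -0.1]]
```

View pics/w1.png

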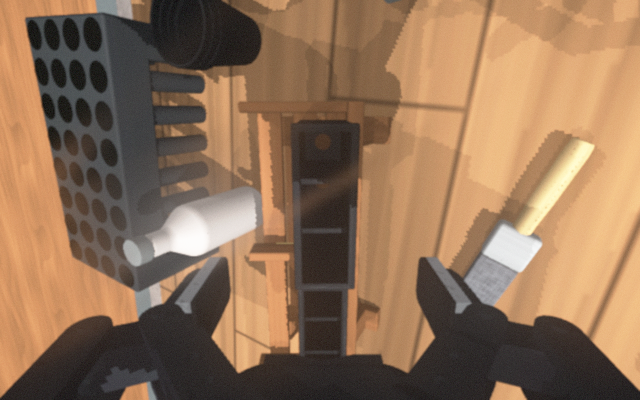

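The wrist view shows the deep strip's rim square to the jaws, with corners at about (293,122), (358,122), (355,290) and (298,290). The fingertips sit on either side, at about columns 220 and 430. I'll check the rim centre by casting rays.

```bash
python3 - <<'E'
from h import *
c=load('w1');T=np.array(c["tool_from_camera"]);R=c["R_"];p=c["p"]
g=c["pixels"][110:300,280:370,::-1]
cv2.imwrite('pics/w1c.png',cv2.resize(g,(284,600),interpolation=cv2.INTER_CUBIC))
B=np.stack([X,Y,Z])
def ray(u,v,zt):
    d=np.array([(u-c["cx"])/c["fx"],(v-c["cy"])/c["fy"],1]);d=R@T[:3,:3]@d;o=p+R@T[:3,3]
    k=(zt-o@Z)/(d@Z);return (o+k*d)@B.T
for uv in [(293,122),(358,122),(355,290),(298,290)]:print(uv,ray(*uv,-.09).round(4))
d=c["depth"]
# wrist cloud
v,u=np.mgrid[:400,:640];P=np.stack([(u-c["cx"])/c["fx"]*d,(v-c["cy"])/c["fy"]*d,d],-1)@T[:3,:3].T+T[:3,3]
W=(P@R.T+p)@B.T
m=np.zeros(d.shape,bool);m[112:295,285:365]=1;m&=(d>0)
q=W[m];top=q[(q[:,2]>-.097)];print(len(top),np.percentile(top,[1,5,50,95,99],axis=0).round(4))
E
```

```text
(293, 122) [ 0.5401  0.0961 -0.09  ]
(358, 122) [ 0.4962  0.096  -0.09  ]
(355, 290) [ 0.4942  0.225  -0.09  ]
(298, 290) [ 0.5392  0.225  -0.09  ]
3760 [[ 0.4954  0.0967 -0.0963]
 [ 0.4961  0.098  -0.0938]
 [ 0.5175  0.1538 -0.0885]
 [ 0.5413  0.2206 -0.0873]
 [ 0.542   0.223  -0.0868]]
```

View pics/w1c.png

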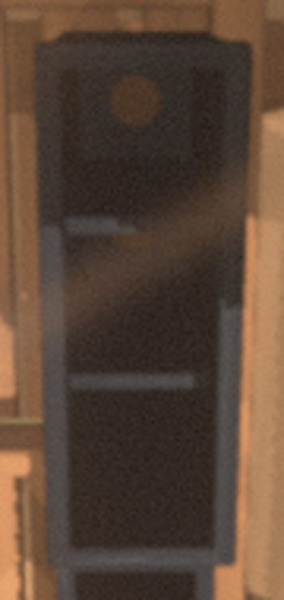

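```bash
python3 - <<'E'
from h import *
from bench import robot
o=robot.get_obs();p,R=pose(o)
C2=.5182*X+.1605*Y-.1435*Z;RG2=toolR(*strip(5.4,.5))
pc,Rc=plan(p,R,C2+Z*.105,RG2,1);plan(pc,Rc,C2+Z*.005,RG2,4)
E
```

```text
N 1 rotvec [ 0.004 -0.004 -0.002] dist 0.0281
[[0.004, -0.004, -0.002]]
[[0.1, 0.3, 2.8]]
N 4 rotvec [-0. -0. -0.] dist 0.1
[[-0.0, -0.0, -0.0], [-0.0, -0.0, -0.0], [-0.0, -0.0, -0.0], [-0.0, -0.0, -0.0]]
[[-0.0, -0.0, 2.5], [-0.0, -0.0, 2.5], [-0.0, -0.0, 2.5], [-0.0, -0.0, 2.5]]
```

>>> {"method": "arm_command", "body": {"rotation": [[0.004,-0.004,-0.002],[0,0,0],[0,0,0],[0,0,0],[0,0,0],[0,0,0],[0,0,0]], "delta_pos": [[0.1,0.3,2.8],[0,0,2],[0,0,2],[0,0,2],[0,0,2],[0,0,2],[0,0,0]], "grip": [1,1,1,1,1,1,1]}}

```text
time_s: 2.4
ee_pos: [0.5042, 0.207, 0.1259]
orientation: [-151.4, -0.1, -84.4]
wrist_force: [-0.8, -0.2, 0.0]
finger_gap: 0.085
```

>>> {"method": "arm_command", "body": {"rotation": [[0,0,0],[0,0,0],[0,0,0],[0,0,0]], "delta_pos": [[0,0,0],[0,0,0],[0,0,0],[0,0,0]], "grip": [0.75,0.6,0.4,0.2]}}

```text
time_s: 2.9
ee_pos: [0.5054, 0.2077, 0.1294]
orientation: [-151.1, 0.2, -84.4]
wrist_force: [-0.6, 1.5, 6.4]
finger_gap: 0.0435
```

>>> {"method": "arm_command", "body": {"rotation": [[0,0,0],[0,0,0],[0,0,0],[0,0,0],[0,0,0]], "delta_pos": [[0,0,0],[0,0,0],[0,0,-1],[0,0,-1.5],[0,0,0]], "grip": [0,0,0,0,0]}}

```text
time_s: 3.52
ee_pos: [0.4933, 0.206, 0.1509]
orientation: [-151.2, 0.1, -84.5]
wrist_force: [3.4, -0.5, 3.7]
finger_gap: 0.0431
```

```bash
python3 - <<'E'
from h import *
from bench import robot
o=robot.get_obs();p,R=pose(o);print(p,o["finger_gap"],o["wrist_force"],o["ft_torque"])
c=robot.read_camera("scene")
cv2.imwrite('pics/s2.png',cv2.resize(c["pixels"][100:230,330:490,::-1],(720,585),interpolation=cv2.INTER_CUBIC))
E
```

```text
[0.49325442 0.20595604 0.15092774] 0.043062731457696235 [ 3.36848418 -0.45778951  3.66785683] [-0.08881264 -0.56767643 -0.27108325]
```

View pics/s2.png

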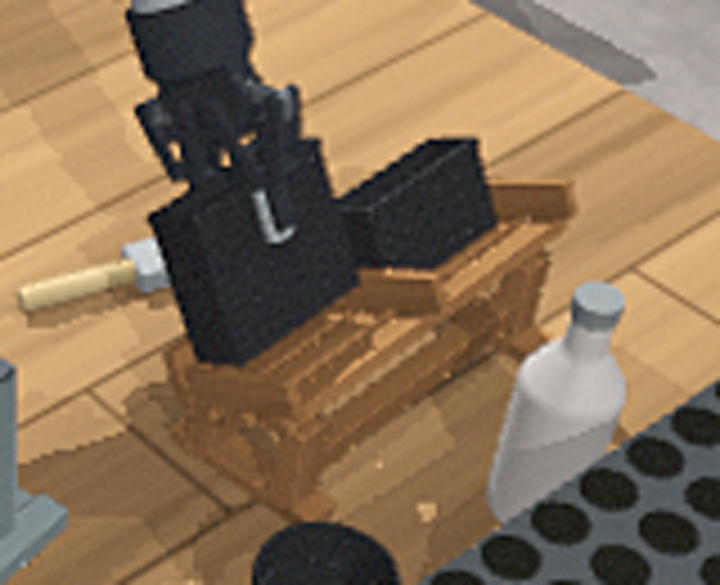

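The strip rises with the gripper, which is pinching the middle of its wall. There is still a few newtons of contact with the cleat, so I'll ease away from it while lifting on.

>>> {"method": "arm_command", "body": {"rotation": [[0,0,0],[0,0,0],[0,0,0],[0,0,0],[0,0,0]], "delta_pos": [[0,-0.2,-1.5],[0,-0.1,-2],[0,0,-2.5],[0,0,-2],[0,0,0]], "grip": [0,0,0,0,0]}}

```text
time_s: 4.2
ee_pos: [0.4567, 0.2025, 0.2202]
orientation: [-151.4, 0.1, -84.5]
wrist_force: [0.4, 0.5, -3.5]
finger_gap: 0.0434
```

```bash
python3 - <<'E'
from h import *
from bench import robot
o=robot.get_obs();p,R=pose(o);print(p,o["finger_gap"],o["wrist_force"],o["ft_torque"],o["qpos"].round(1))
c=robot.read_camera("scene");pickle.dump(c,open('s3.pkl','wb'))
cv2.imwrite('pics/s3.png',cv2.resize(c["pixels"][80:230,330:490,::-1],(640,600),interpolation=cv2.INTER_CUBIC))
c=robot.read_camera("wrist");c["p"]=p;c["R_"]=R.as_matrix();pickle.dump(c,open('w3.pkl','wb'));cv2.imwrite('pics/w3.png',c["pixels"][:,:,::-1])
E
```

```text
[0.45671061 0.20245064 0.22023921] 0.04340823139159087 [ 0.44317108  0.51631477 -3.45184403] [-0.16721557  1.77814225 -0.01557207] [ 63.6 -40.1 -42.   25.  -73.5 -62.1]
```

View pics/s3.png

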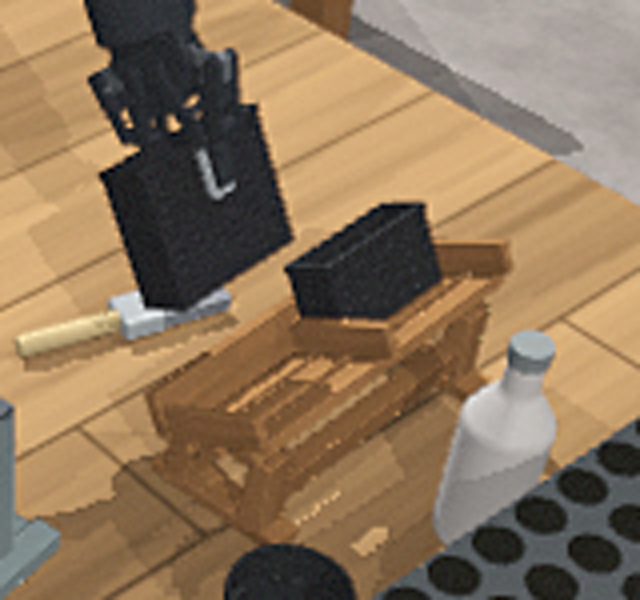

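View pics/w3.png

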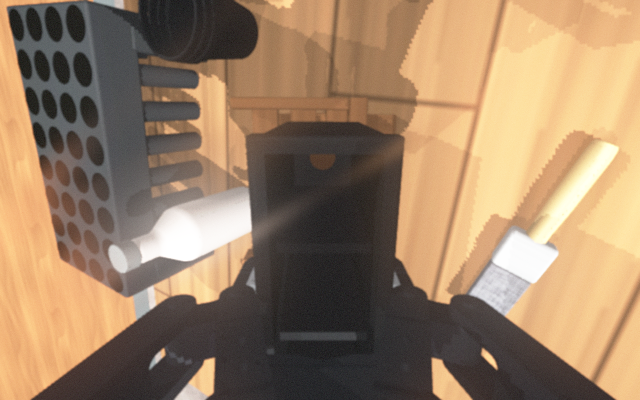

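The strip is clear of the rack and held square; in the wrist view its rim spans columns 250–402 at row 137. Now I'll measure how it sits in the hand.

```bash
python3 - <<'E'
from h import *
c=load('w3');T=np.array(c["tool_from_camera"]);R=c["R_"];p=c["p"];d=c["depth"]
v,u=np.mgrid[:400,:640];P=np.stack([(u-c["cx"])/c["fx"]*d,(v-c["cy"])/c["fy"]*d,d],-1)@T[:3,:3].T+T[:3,3]
m=np.zeros(d.shape,bool);m[120:355,240:410]=1;m&=(d>0)&(c["pixels"].max(2)<110)
q=P[m];print(q.min(0),q.max(0))
h,e=np.histogram(q[:,2],np.arange(-.08,.12,.004));print([(round(a,3),int(n)) for a,n in zip(e,h) if n>20])
top=q[(q[:,2]<-.04)&(q[:,2]>-.06)];print(len(top),np.percentile(top,[1,5,50,95,99],axis=0).round(4))
A=np.c_[top[:,:2],np.ones(len(top))];k=np.linalg.lstsq(A,top[:,2],rcond=None)[0];print('rim plane z=ax+by+c',k)
# scene
s=load('s3');W=cloud(s);im=s["pixels"].astype(int)
b=np.zeros(d.shape,bool);b[100:160,354:406]=1;b&=(im.max(2)<75)&(s["depth"]>0)
Q=(W[b]-p)@R
rng=np.random.default_rng(0)
for k in range(3):
    best=None
    for i in range(1500):
        a,bb,dd=Q[rng.choice(len(Q),3,False)];nn=np.cross(bb-a,dd-a);l=np.linalg.norm(nn)
        if l<1e-4:continue
        nn/=l;I=abs((Q-a)@nn)<.002
        if best is None or I.sum()>best.sum():best=I
    I=Q[best];ce=I.mean(0);nn=np.linalg.svd(I-ce)[2][2];print(len(I),ce.round(4),nn.round(4),np.percentile(I,[1,99],axis=0).round(4));Q=Q[~best]
E
```

```text
[-0.05706272 -0.03465887 -0.08189644] [0.0659206  0.08124507 0.23790114]
[(np.float64(-0.08), 608), (np.float64(-0.076), 572), (np.float64(-0.072), 464), (np.float64(-0.068), 184), (np.float64(-0.06), 279), (np.float64(-0.056), 285), (np.float64(-0.052), 5751), (np.float64(-0.048), 4064), (np.float64(-0.044), 934), (np.float64(-0.04), 762), (np.float64(-0.036), 1719), (np.float64(-0.032), 2234), (np.float64(-0.028), 1538), (np.float64(-0.024), 1441), (np.float64(-0.02), 1339), (np.float64(-0.016), 1163), (np.float64(-0.012), 1060), (np.float64(-0.008), 900), (np.float64(-0.004), 926), (np.float64(0.0), 1129), (np.float64(0.004), 993), (np.float64(0.008), 842), (np.float64(0.012), 565), (np.float64(0.016), 562), (np.float64(0.02), 489), (np.float64(0.024), 476), (np.float64(0.028), 400), (np.float64(0.032), 441), (np.float64(0.036), 323), (np.float64(0.04), 304), (np.float64(0.044), 166), (np.float64(0.048), 141), (np.float64(0.052), 215), (np.float64(0.056), 1796)]
11313 [[-0.0114 -0.0258 -0.0582]
 [-0.0027 -0.0216 -0.052 ]
 [ 0.0398  0.004  -0.0481]
 [ 0.0651  0.0241 -0.0426]
 [ 0.0657  0.0282 -0.0405]]
rim plane z=ax+by+c [ 0.00166653  0.00441195 -0.04798438]
806 [ 0.0083 -0.0231  0.0072] [ 0.0038 -1.      0.0039] [[-0.0551 -0.0251 -0.084 ]
 [ 0.0651 -0.0213  0.0602]]
255 [ 0.0634 -0.0016  0.0038] [0.9989 0.0472 0.0019] [[ 0.0609 -0.0203 -0.0453]
 [ 0.0657  0.0215  0.0596]]
174 [ 0.0106 -0.0034 -0.0629] [-0.9995 -0.0019 -0.0319] [[ 0.0055 -0.0636 -0.0945]
 [ 0.013   0.0582  0.0452]]
```

```bash
cat >> h.py <<'E'
RT=toolR(*strip(11.4,0.)); TP=np.array([.4668,-.1535,.262])
E
python3 - <<'E'
from h import *
from bench import robot
p,R=pose(robot.get_obs())
pc,Rc=plan(p,R,np.array([.45,.10,.34]),RT,5)
pc,Rc=plan(pc,Rc,TP+[0,0,.07],RT,7)
E
```

```text
N 5 rotvec [-0.497 -0.026 -0.1  ] dist 0.1587
[[-0.099, -0.005, -0.02], [-0.099, -0.005, -0.02], [-0.099, -0.005, -0.02], [-0.099, -0.005, -0.02], [-0.099, -0.005, -0.02]]
[[2.0, -0.9, -2.3], [2.0, -0.6, -2.4], [2.0, -0.3, -2.4], [2.0, -0.0, -2.4], [2.1, 0.2, -2.5]]
N 7 rotvec [-0.002 -0.001 -0.001] dist 0.2539
[[-0.0, -0.0, -0.0], [-0.0, -0.0, -0.0], [-0.0, -0.0, -0.0], [-0.0, -0.0, -0.0], [-0.0, -0.0, -0.0], [-0.0, -0.0, -0.0], [-0.0, -0.0, -0.0]]
[[3.6, 0.5, 0.1], [3.6, 0.5, 0.1], [3.6, 0.5, 0.1], [3.6, 0.5, 0.1], [3.6, 0.5, 0.1], [3.6, 0.4, 0.2], [3.5, 0.5, 0.1]]
```

>>> {"method": "arm_command", "body": {"rotation": [[-0.05,-0.005,-0.02],[-0.099,-0.005,-0.02],[-0.099,-0.005,-0.02],[-0.099,-0.005,-0.02],[-0.099,-0.005,-0.02],[-0.05,0,0],[0,0,0]], "delta_pos": [[1.0,-0.9,-2.3],[2.0,-0.6,-2.4],[2.0,-0.3,-2.4],[2.0,0,-2.4],[2.1,0.2,-2.5],[1,0,0],[0,0,0]], "grip": [0,0,0,0,0,0,0]}}

```text
time_s: 5.18
ee_pos: [0.4476, 0.099, 0.3392]
orientation: [-180.0, -0.3, -78.8]
wrist_force: [-0.3, 0.2, -3.1]
finger_gap: 0.0432
```

```bash
python3 - <<'E'
from h import *
from bench import robot
o=robot.get_obs();p,R=pose(o);print(o["qpos"].round(1))
plan(p,R,TP+[0,0,.07],RT,7)
E
```

```text
[  38.1  -16.9   -1.3    0.3 -105.8  -26.8]
N 7 rotvec [-0.    -0.006 -0.004] dist 0.2533
[[-0.0, -0.001, -0.001], [-0.0, -0.001, -0.001], [-0.0, -0.001, -0.001], [-0.0, -0.001, -0.001], [-0.0, -0.001, -0.001], [-0.0, -0.001, -0.001], [-0.0, -0.001, -0.001]]
[[3.6, 0.4, 0.1], [3.6, 0.4, 0.1], [3.6, 0.5, 0.1], [3.6, 0.4, 0.1], [3.6, 0.5, 0.1], [3.6, 0.4, 0.1], [3.5, 0.5, 0.2]]
```

>>> {"method": "arm_command", "body": {"rotation": [[0,-0.001,-0.001],[0,-0.001,-0.001],[0,-0.001,-0.001],[0,-0.001,-0.001],[0,-0.001,0],[0,-0.001,0],[0,0,0],[0,0,0]], "delta_pos": [[3,0.4,0.1],[4,0.5,0.1],[4,0.5,0.1],[4,0.5,0.1],[4,0.5,0.1],[3.5,0.4,0.1],[2.6,0.3,0.2],[0,0,0]], "grip": [0,0,0,0,0,0,0,0]}}

```text
time_s: 6.18
ee_pos: [0.4662, -0.1537, 0.332]
orientation: [-179.9, 0.1, -78.6]
wrist_force: [-0.2, 0.3, -2.1]
finger_gap: 0.0436
```

```bash
python3 - <<'E'
from h import *
from bench import robot
o=robot.get_obs();p,R=pose(o);print(p,o["qpos"].round(1),o["wrist_force"])
plan(p,R,TP+[0,0,.008],RT,4)
for n in("scene","top"):
  c=robot.read_camera(n);pickle.dump(c,open(n+'4.pkl','wb'))
  r=(100,330,130,400) if n=="scene" else (160,290,260,460)
  g=c["pixels"][r[0]:r[1],r[2]:r[3],::-1];f=min(800/g.shape[1],600/g.shape[0])
  cv2.imwrite(f'pics/{n}4.png',cv2.resize(g,None,fx=f,fy=f,interpolation=cv2.INTER_CUBIC))
E
```

```text
[ 0.46620414 -0.15366462  0.33201701] [ 5.30e+00 -1.23e+01  1.80e+00 -1.00e-01 -1.04e+02  6.10e+00] [-0.22244481  0.33420484 -2.13815359]
N 4 rotvec [-0.002  0.002  0.001] dist 0.062
[[-0.001, 0.0, 0.0], [-0.001, 0.0, 0.0], [-0.001, 0.0, 0.0], [-0.001, 0.0, 0.0]]
[[0.0, -0.0, 1.6], [0.0, -0.0, 1.5], [0.0, -0.0, 1.6], [0.0, -0.1, 1.5]]
```

View pics/scene4.png

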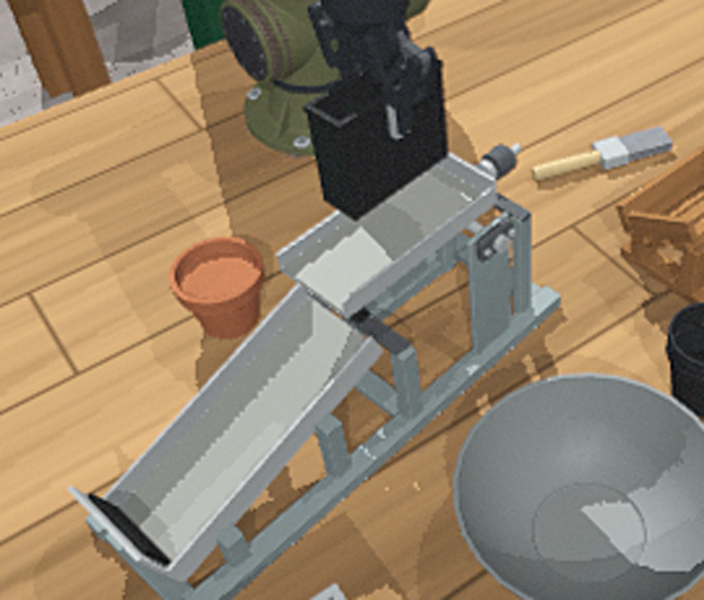

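View pics/top4.png

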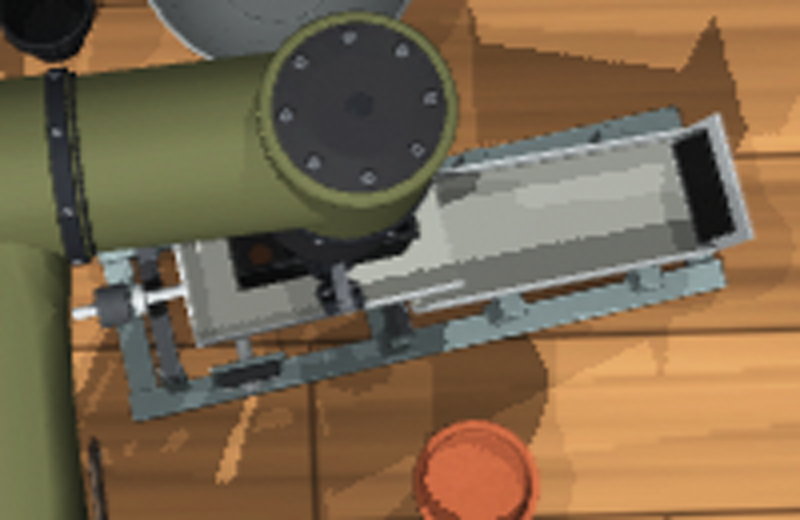

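Scene: the strip hangs upright and lengthwise over the tray, with its far end at about (350,215). Top: the strip is between the tray walls. I'll measure its pose against the spot before lowering.

```bash
python3 - <<'E'
from h import *
th=np.deg2rad(11.4);u=np.array([np.sin(th),-np.cos(th)]);v=np.array([np.cos(th),np.sin(th)])
sp=np.array([.4672,-.155])
for n in('scene4','top4'):
  s=load(n);V=cloud(s);im=s["pixels"].astype(int)
  P=V[(im.max(2)<75)&(V[...,2]>.25)&(V[...,2]<.385)&(abs(V[...,1]+.155)<.1)&(abs(V[...,0]-.467)<.06)]
  a=(P[:,:2]-sp)@u;b=(P[:,:2]-sp)@v;z=P[:,2]
  print(n,len(P),'along',np.percentile(a,[1,5,50,95,99]).round(4),'across',np.percentile(b,[1,5,50,95,99]).round(4),'z',np.percentile(z,[.5,2,99]).round(4))
  e=a>np.percentile(a,99)-.006
  print(' end slope vs z',np.polyfit(z[e],a[e],1)[0].round(3))
  f=(b>np.percentile(b[z<.3],99)-.006)&(z<.32) if (z<.3).any() else e
  print(' face',np.median(b[f]).round(4),np.polyfit(a[f],b[f],1)[0].round(3),np.polyfit(z[f],b[f],1)[0].round(3))
E
```

```text
scene4 2030 along [-0.0572 -0.0489  0.0233  0.0628  0.0636] across [-0.0273 -0.019   0.0221  0.0259  0.0372] z [0.2709 0.2729 0.3831]
 end slope vs z 0.003
 face 0.0232 -0.006 -0.01
top4 267 along [-0.0629 -0.0613 -0.0327  0.0581  0.0611] across [-0.0305 -0.0236 -0.0207  0.0129  0.0162] z [0.2679 0.2698 0.3841]
 end slope vs z 0.016
 face 0.0143 -0.068 0.065
```

>>> {"method": "arm_command", "body": {"rotation": [[0,0,0],[0,0,0],[0,0,0],[0,0,0],[0,0,0],[0,0,0]], "delta_pos": [[0,0,1.5],[0,0,1.5],[0,0,1.5],[0,0,1],[0,0,0.7],[0,0,0]], "grip": [0,0,0,0,0,0]}}

```text
time_s: 7.02
ee_pos: [0.4666, -0.1527, 0.2714]
orientation: [-179.8, 0.1, -78.4]
wrist_force: [0.6, 0.1, -2.5]
finger_gap: 0.0432
```

```bash
python3 - <<'E'
from h import *
from bench import robot
o=robot.get_obs();p,R=pose(o);print(p,o["orientation"],o["wrist_force"])
c=robot.read_camera("scene");pickle.dump(c,open('scene5.pkl','wb'))
cv2.imwrite('pics/scene5.png',cv2.resize(c["pixels"][110:230,230:340,::-1],(550,600),interpolation=cv2.INTER_CUBIC))
th=np.deg2rad(11.4);u=np.array([np.sin(th),-np.cos(th)]);v=np.array([np.cos(th),np.sin(th)]);sp=np.array([.4672,-.155])
V=cloud(c);im=c["pixels"].astype(int)
a=(V[...,:2]-sp)@u;b=(V[...,:2]-sp)@v;z=V[...,2]
m=(im.max(2)<75)&(abs(b)<.03)&(z<.3)&(z>.2)&(a>.05)&(a<.075)
print('end face a,b,z',np.percentile(a[m],[5,50,95]),np.percentile(b[m],[2,98]),'lowest z',np.percentile(z[m],[0,1,3,10]).round(4))
E
```

```text
[ 0.46655462 -0.15270358  0.27141243] [-1.79786117e+02  8.16691345e-02 -7.84278788e+01] [ 0.61014933  0.08933213 -2.46680299]
end face a,b,z [0.05193486 0.06116382 0.06252878] [-0.01854462  0.02487524] lowest z [0.2087 0.2112 0.2133 0.2193]
```

View pics/scene5.png

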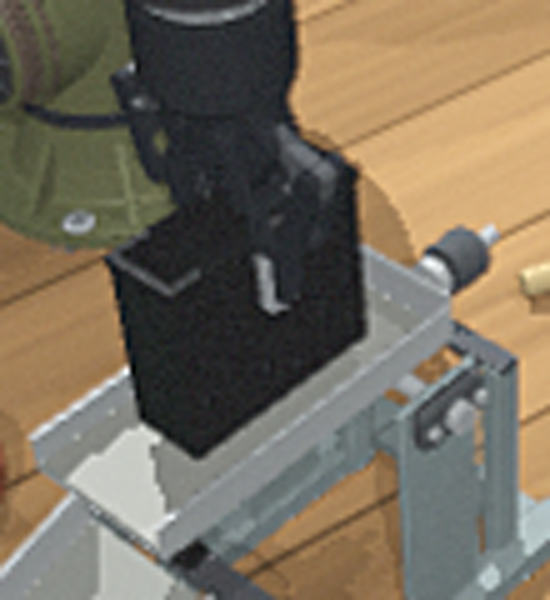

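>>> {"method": "arm_command", "body": {"rotation": [[0,0,0],[0,0,0],[0,0,0],[0,0,0]], "delta_pos": [[0,0,0.4],[0,0,0.3],[0,0,0.2],[0,0,0]], "grip": [0,0,0,0]}}

```text
time_s: 7.58
ee_pos: [0.4667, -0.1527, 0.2626]
orientation: [-179.8, 0.1, -78.4]
wrist_force: [0.4, -0.2, -3.5]
finger_gap: 0.0432
```

```bash
python3 - <<'E'
from h import *
from bench import robot
o=robot.get_obs();p,R=pose(o);print(p,o["orientation"],o["wrist_force"])
c=robot.read_camera("scene")
cv2.imwrite('pics/scene6.png',cv2.resize(c["pixels"][110:230,230:340,::-1],(550,600),interpolation=cv2.INTER_CUBIC))
th=np.deg2rad(11.4);u=np.array([np.sin(th),-np.cos(th)]);v=np.array([np.cos(th),np.sin(th)]);sp=np.array([.4672,-.155])
V=cloud(c);im=c["pixels"].astype(int)
a=(V[...,:2]-sp)@u;b=(V[...,:2]-sp)@v;z=V[...,2]
m=(im.max(2)<75)&(abs(b)<.03)&(z<.3)&(z>.19)&(a>.05)&(a<.075)
print('lowest z',np.percentile(z[m],[0,1,3,10]).round(4))
m=(im.max(2)>110)&(abs(b)<.04)&(z<.21)&(z>.18)&(a>.07)&(a<.105);print('bed',np.median(z[m]),np.polyfit(a[m],z[m],1))
E
```

```text
[ 0.46667048 -0.15265478  0.26264156] [-1.79766476e+02  8.06240349e-02 -7.84210872e+01] [ 0.4368142  -0.21342498 -3.48005072]
lowest z [0.1991 0.2023 0.2039 0.2117]
bed 0.1977194432584726 [-0.01304651  0.19881498]
```

View pics/scene6.png

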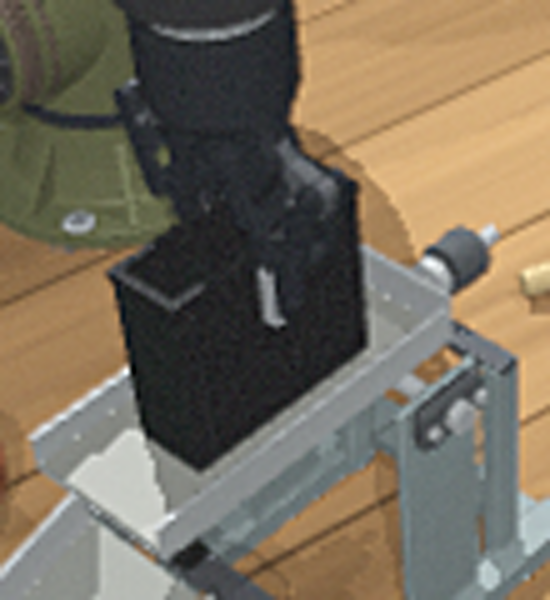

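The tray is still level and the strip's bottom is about 1–2 mm above the bed. I'll lower it 1 mm more and let go.

>>> {"method": "arm_command", "body": {"rotation": [[0,0,0],[0,0,0],[0,0,0],[0,0,0],[0,0,0],[0,0,0]], "delta_pos": [[0,0,0.1],[0,0,0],[0,0,0],[0,0,0],[0,0,0],[0,0,0]], "grip": [0,0,1,1,1,1]}}

```text
time_s: 8.38
ee_pos: [0.4668, -0.1527, 0.262]
orientation: [-179.7, 0.1, -78.4]
wrist_force: [-0.2, 0.5, 0.9]
finger_gap: 0.0855
```

```bash
python3 - <<'E'
from h import *
from bench import robot
o=robot.get_obs();print(o["ee_pos"],o["finger_gap"],o["wrist_force"])
c=robot.read_camera("scene")
cv2.imwrite('pics/scene7.png',cv2.resize(c["pixels"][110:340,140:360,::-1],(570,596),interpolation=cv2.INTER_CUBIC))
E
```

```text
[ 0.46677201 -0.15266016  0.26197526] 0.0855151099205221 [-0.23874204  0.51946646  0.89228373]
```

View pics/scene7.png

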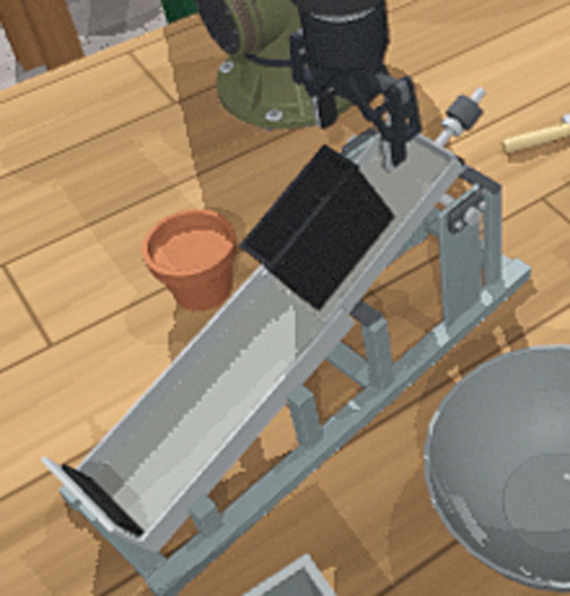

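>>> {"method": "arm_command", "body": {"rotation": [[0,0,0],[0,0,0],[0,0,0],[0,0,0]], "delta_pos": [[0,0,0],[0,0,0],[0,0,0],[0,0,0]], "grip": [1,1,1,1]}}

```text
time_s: 8.93
ee_pos: [0.4667, -0.1527, 0.2618]
orientation: [-179.8, 0.1, -78.4]
wrist_force: [-0.3, -0.5, 0.7]
finger_gap: 0.0853
```

```bash
python3 - <<'E'
from h import *
from bench import robot
c=robot.read_camera("scene")
cv2.imwrite('pics/scene8.png',cv2.resize(c["pixels"][110:340,140:360,::-1],(570,596),interpolation=cv2.INTER_CUBIC))
E
```

```text
(no output)
```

View pics/scene8.png

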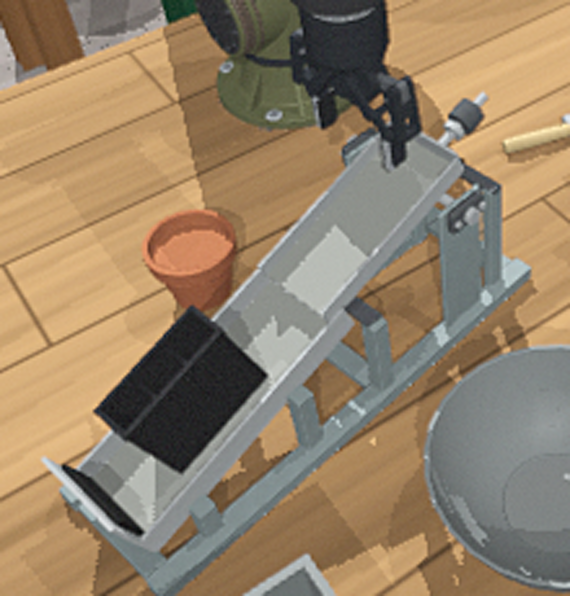

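The strip is sliding down upright; in this view it is at about (180,390), three quarters of the way. I'll raise the gripper clear and wait for everything to settle.

>>> {"method": "arm_command", "body": {"rotation": [[0,0,0],[0,0,0],[0,0,0],[0,0,0],[0,0,0],[0,0,0],[0,0,0],[0,0,0]], "delta_pos": [[0,0,-1],[0,0,-3],[0,0,-3],[0,0,-2],[0,0,0],[0,0,0],[0,0,0],[0,0,0]], "grip": [1,1,1,1,1,1,1,1]}}

```text
time_s: 9.98
ee_pos: [0.4662, -0.1529, 0.3512]
orientation: [-179.8, 0.1, -78.4]
wrist_force: [-0.3, -1.5, -0.2]
finger_gap: 0.0856
```

>>> {"method": "arm_command", "body": {"rotation": [[0,0,0],[0,0,0],[0,0,0],[0,0,0],[0,0,0],[0,0,0],[0,0,0],[0,0,0]], "delta_pos": [[0,0,0],[0,0,0],[0,0,0],[0,0,0],[0,0,0],[0,0,0],[0,0,0],[0,0,0]], "grip": [1,1,1,1,1,1,1,1]}}

```text
time_s: 10.98
ee_pos: [0.4664, -0.1528, 0.3518]
orientation: [-179.8, 0.1, -78.4]
wrist_force: [1.5, -0.3, -0.5]
finger_gap: 0.0851
```

```bash
python3 - <<'E'
from h import *
from bench import robot
c=robot.read_camera("scene");cv2.imwrite('pics/scene9.png',c["pixels"][:,:,::-1])
th=np.deg2rad(11.4);u=np.array([np.sin(th),-np.cos(th)]);v=np.array([np.cos(th),np.sin(th)]);sp=np.array([.4672,-.155])
V=cloud(c);im=c["pixels"].astype(int)
a=(V[...,:2]-sp)@u+.065;b=(V[...,:2]-sp)@v;z=V[...,2]
m=(im.max(2)<75)&(abs(b)<.06)&(z<.22)&(z>.05)&(a>.2)&(a<.42)
print('strip along from axle',np.percentile(a[m],[1,50,99]),'z',z[m].max())
m=(im.min(2)>100)&(abs(b)<.03)&(z<.23)&(z>.1)&(a>0)&(a<.17);print('tray slope',np.polyfit(a[m],z[m],1))
c=robot.read_camera("top");cv2.imwrite('pics/top9.png',c["pixels"][:,:,::-1])
o=robot.get_obs();print(o["time_s"],o["ee_pos"],o["wrist_force"])
E
```

```text
strip along from axle [0.30087333 0.36596781 0.41879419] z 0.1858556528941371
tray slope [-0.25083375  0.2110408 ]
11.075 [ 0.46637293 -0.15285529  0.35182734] [-0.9082069   0.38781135 -0.85108146]
```

View pics/scene9.png

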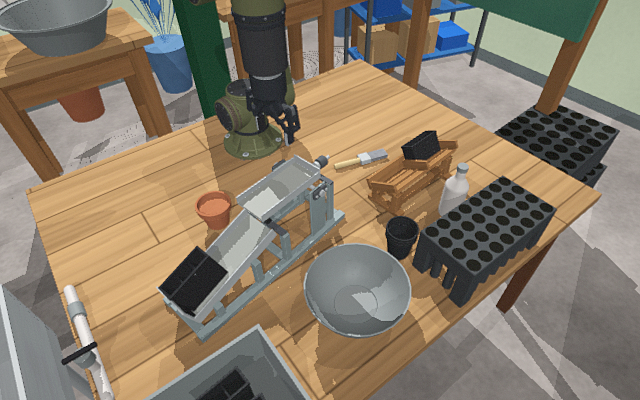

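View pics/top9.png

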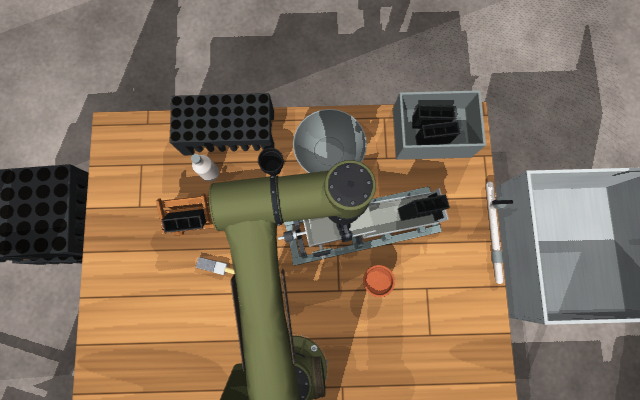

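At the end stop, the strip stands at about (193,283) in the scene view. The tray slope number may include run-out bed points, so I'll wait a little and check again that the tray is level.

>>> {"method": "arm_command", "body": {"rotation": [[0,0,0],[0,0,0],[0,0,0],[0,0,0],[0,0,0],[0,0,0]], "delta_pos": [[0,0,0],[0,0,0],[0,0,0],[0,0,0],[0,0,0],[0,0,0]], "grip": [1,1,1,1,1,1]}}

```text
time_s: 11.82
ee_pos: [0.4664, -0.1529, 0.3518]
orientation: [-179.8, 0.1, -78.4]
wrist_force: [0.7, 0.3, -0.2]
finger_gap: 0.0855
```

```bash
python3 - <<'E'
from h import *
from bench import robot
o=robot.get_obs();print(o["time_s"])
c=robot.read_camera("scene");d0=load('scene')
cv2.imwrite('pics/scene10.png',cv2.resize(c["pixels"][140:345,150:350,::-1],(585,600),interpolation=cv2.INTER_CUBIC))
th=np.deg2rad(11.4);u=np.array([np.sin(th),-np.cos(th)]);v=np.array([np.cos(th),np.sin(th)]);sp=np.array([.4672,-.155])
for k in(d0,c):
  V=cloud(k);a=(V[...,:2]-sp)@u+.065;b=(V[...,:2]-sp)@v;z=V[...,2]
  m=(abs(b)<.03)&(z>.12)&(z<.21)
  print([np.median(z[m&(a>s)&(a<s+.02)]).round(4) for s in (0,.03,.06,.09,.12,.145)])
im=c["pixels"].astype(int)
m=(im.max(2)<75)&(abs(b)<.07)&(z<.22)&(z>.05)&(a>.2)&(a<.42);print('strip',np.percentile(a[m],[1,99]),np.percentile(b[m],[1,99]),z[m].max())
# shallow strip compare
W0=cloud(d0);df=np.abs(d0["depth"]-c["depth"])
print('changed px shallow/brush/bottle/claypot/pots/basin',[(df[r[0]:r[1],r[2]:r[3]]>.01).sum() for r in((132,158,408,440),(150,172,334,368),(160,215,440,470),(190,230,195,232),(215,260,385,420),(245,335,305,410))])
E
```

```text
11.825
[np.float64(0.1977), np.float64(0.1976), np.float64(0.1976), np.float64(0.1976), np.float64(0.1968), np.float64(0.1952)]
[np.float64(0.1976), np.float64(0.1978), np.float64(0.1976), np.float64(0.1974), np.float64(0.1966), np.float64(0.1952)]
strip [0.30089784 0.41873502] [-0.02037648  0.02916575] 0.18652613875909232
changed px shallow/brush/bottle/claypot/pots/basin [np.int64(12), np.int64(30), np.int64(30), np.int64(20), np.int64(12), np.int64(76)]
```

View pics/scene10.png

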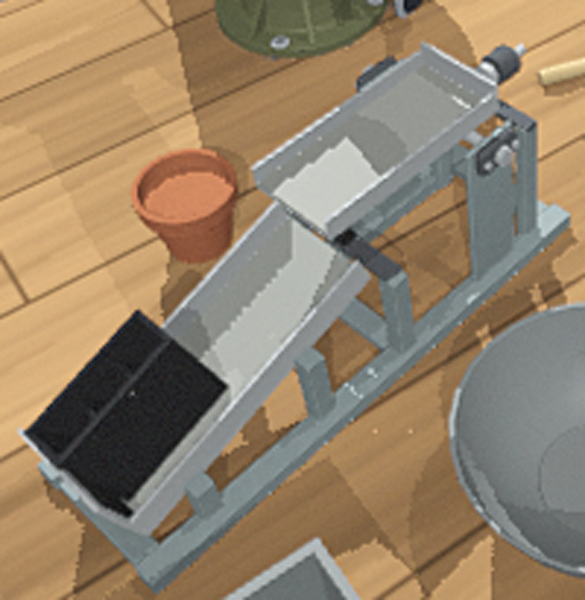

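The tray is level again, and the strip stands upright against the end stop. Nothing else has moved, so I'm handing in.

```bash
python3 -c "
from bench import robot
print(robot.sign_off())"
```

```text
the job is handed in; nothing more can be done
None
```

The deep strip is at the washing end of the chute, standing upright against the end stop. I lifted it out of the rack along its lean and lowered it over the loading spot to about 1 mm above the level tray. When I let go, its own weight tipped the tray and it slid down the run-out.

**Last checks:**
- **Strip:** it spans about 301–419 mm past the axle, which is against the end stop, and sits within the trough walls.
- **Tray:** it is level again, with bed heights matching the first picture to within 0.2 mm. An earlier slope reading of −0.25 disagreed, probably because it included run-out bed points; the repeat measurement was clean.
- **Other things:** the shallow strip, brush, bottle, clay pot, pots and basin showed only noise-level depth changes between the first and last pictures.
- **Robot:** the gripper was open and about 15 cm above the tray, touching nothing. The job took about 12 s, and the highest wrist force I read was about 7 N. That was while the jaws closed; a few newtons against the rack's cleat early in the lift cleared once I eased away from it.

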